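# Lay the cut-out sign shapes on their printed blanks

## Robot

A 6-joint arm with a two-finger parallel gripper is mounted at the origin on the work surface. World frame = base frame: x ahead of the robot, y to its left, z up, the work surface at z = 0. Lengths are in mm, angles in rad, forces in N, time in s.
With the tool pointing down it reaches from about 350 to 975 mm from the base axis. Payload 7.1 kg.
Tool frame: the origin (TCP) lies midway between the tips of the shut fingers; the grasp point (between the pads) lies 19 mm behind it; z points along the fingers, y is the line along which they close (so a half turn about z gives the same grasp; the last joint's range is limited). The gripper opens to 88 mm and grips with 3 to 60 N. Pads are 20 mm wide; open, the fingers measure 115 mm over their backs; the gripper's body (75 mm by 178 mm) begins 61 mm behind the grasp point.
Start: joints at [1.323, 0.423, 1.63, -0, 1.089, -0.019], TCP at [141.724, 608.703, 222.675] pointing down, gripper open.
Joint ranges: [-3, 3], [-0.9, 2.11], [0.09, 2.58], [-1.31, 4.45], [0.11, 2.69], [-2.54, 2.54]. Speed limits (rad/s): [2.39, 2.39, 3.01, 3.14, 3.14, 3.14].

## Interface

Orientations are given as a unit quaternion [w, x, y, z].
In Python, from workcell import ctrl gives the robot as it stands.
- The arm moves only by the tool jog_arm, never from a script. Its arguments are lists of equal length, an entry for each row: "jaw": the finger opening in cm, from 0 to 8.78; "dp": the shift along the world's x, y, z in cm, a list of three; "yaw": the turn about the world's z in degrees. In form: {"jaw": [jaw, ...], "dp": [[x, y, z], ...], "yaw": [yaw, ...]}. A call has 1 to 5 rows; each row shifts and turns the commanded pose from where the row before left it; what a row does not reach is not made up. A row lasts 1/12 s, in which the tool goes at most 41.7 mm and 7.16 degrees, less where a joint would pass 70% of its speed; a pose out of reach is approached as far as the arm can. A call with a gripper value outside its range is refused whole. The fingers move at their own pace and stop on an object; "newtons" is the grip in N (left out, the last holds). Time passes only in rows, so rows that do not move let the fingers close. It gives the time, the measured TCP pose, the force, the opening and the grip force at its end, in the units of the state.
- ctrl.read_state(): the state, without advancing time (a new reading comes with each control period).
- ctrl.read_camera(name): name is "scene" or "side" or "wrist"; returns a dict with "frame" (420x560x3 uint8, red, green, blue), "intrinsics" (3x3 intrinsics, pixels), "rvec" (rotation vector, rad) and "tvec" (3), from world to camera coordinates, as OpenCV has them; the wrist camera has in their place "mount" (4x4, takes a point from camera to tool coordinates, whose origin is the TCP and whose axes are the flange's). Camera axes: x right, y down, z forward; pixel columns grow to the right and rows downward; lengths in mm; the calibration is good to about 2 mm. A picture is of the moment at which its call begins: read the wrist's pose just before it. There is no depth.
- ctrl.job_done(): hands the job in; it is judged then, once.
The state is a dict: "clock": time; "qpos": joint angles; "qd": joint speeds; "tau": joint torques, N m; "position": TCP position; "eef_rot": TCP orientation; "wrist_force": force on the tool from outside, world axes, zero at the start; "torque": the same for the moment, N m; "width": finger opening in mm; "finger_force": force on a finger pad.
Only numpy, scipy, OpenCV 4.12 (cv2) and the standard library are available. Lean on these libraries where they do the work, as an engineer would, in place of code of your own. Each camera call takes 0.05 s, during which the arm holds its last target. There are 200 camera calls.

## Task

Lay each of the four red cut-out shapes (arrow, plus sign, bar and disc) on the white sign blank that carries its grey print: flat, face up, and turned so that the red shape lies inside its print with a grey margin showing all round, the arrow pointing the way the printed arrow points. Leave the tape core, the glue pot and the squeegee where they are.

Things in the scene. Friction and masses are not known exactly. Their poses are not given: they have to be found in the camera images.
- arrow_centre (a point): Loose piece of red foam board, 18 mm thick, about 60 g, lying flat face up on the table; an arrow, 88 mm long and about 64 mm wide over its head. Its point is at +x; the straight shaft, 18 mm wide (in y), runs back from the head to x = -44 mm and is bare of the head from x = 0 to x = -44 mm, so grip it there across y, for instance around x = -18 mm. This point is its centre, 9 mm above its underside; z is up.
- arrow_tip (a point): The point of the red arrow, 44 mm along +x from arrow_centre.
- cross_centre (a point): Loose piece of red foam board, 18 mm thick, about 60 g, lying flat face up on the table; an equal-armed plus sign, 62 mm across both ways (x and y), arms 22 mm wide. It can be gripped over the full 62 mm. This point is its centre, 9 mm above its underside; z is up.
- bar_centre (a point): Loose piece of red foam board, 18 mm thick, about 60 g, lying flat face up on the table; a plain straight bar, 84 mm long (x) and 24 mm wide (y). This point is its centre, 9 mm above its underside; z is up.
- disc_centre (a point): Loose piece of red foam board, 18 mm thick, about 60 g, lying flat face up on the table; a round disc, 50 mm in diameter. This point is its centre, 9 mm above its underside; z is up.
- arrow_print (a point): White square sign blank, 110 x 110 mm, 4 mm thick, fixed flat on the table, with a dark grey printed arrow, 6 mm larger all round than the red arrow and pointing to this frame's +x. This point is the centre of the print on the blank's top face, 4 mm above the table; z is up.
- cross_print (a point): White square sign blank, 110 x 110 mm, 4 mm thick, fixed flat on the table, with a dark grey printed plus sign, 6 mm larger all round than the red plus sign, its arms along x and y. This point is the centre of the print on the blank's top face, 4 mm above the table; z is up.
- bar_print (a point): White square sign blank, 110 x 110 mm, 4 mm thick, fixed flat on the table, with a dark grey printed straight bar, 6 mm larger all round than the red bar, its length along x. This point is the centre of the print on the blank's top face, 4 mm above the table; z is up.
- disc_print (a point): White square sign blank, 110 x 110 mm, 4 mm thick, fixed flat on the table, with a dark grey printed round disc, 62 mm in diameter, 6 mm larger all round than the red disc. This point is the centre of the print on the blank's top face, 4 mm above the table; z is up.
- tape_centre (a point): Bystander: open cardboard tape core, 84 mm outer diameter, 25 mm high, lying flat on the table. This point is its centre, 12.5 mm up.
- pot_centre (a point): Bystander: small white glue pot with a black cap, 50 mm in diameter, 55 mm high, standing on the table. This point is its centre, 27.5 mm up.
- squeegee_centre (a point): Bystander: flat blue squeegee blade with a black grip strip, 50 x 85 mm, 12 mm high at most, lying on the table. This point is at its middle, 6 mm up.
Things that resemble listed ones, but are neither listed nor needed, are in the scene too. Leave any pink look-alike of the part that bears arrow_centre alone.

How it is judged (in metres and radians):
At the end, for the whole second after the job is handed in: Each shape at rest, released, face up and flat (0.1 rad) directly on its own blank, centre within 10 mm of the print's; arrow, plus (any quarter turn) and bar (either way) within 0.22 rad of the print, arrow pointing as printed; no bystander ever moved over 20 mm (horizontal distance between arrow_centre and arrow_print below 0.01 m and z of arrow_centre in the frame of arrow_print between 0.006 and 0.012 m and angle between each of arrow_centre, cross_centre, bar_centre, disc_centre's own z axis and vertical below 0.1 rad and linear speed of each of arrow, cross, bar, disc below 0.02 m/s and angle between the x axis of arrow_centre and the x axis of arrow_print, either way round below 0.22 rad and horizontal distance between cross_centre and cross_print below 0.01 m and z of cross_centre in the frame of cross_print between 0.006 and 0.012 m and (angle between the x axis of cross_centre and the x axis of cross_print, either way round below 0.22 rad or angle between the x axis of cross_centre and the y axis of cross_print, either way round below 0.22 rad) and horizontal distance between bar_centre and bar_print below 0.01 m and z of bar_centre in the frame of bar_print between 0.006 and 0.012 m and angle between the x axis of bar_centre and the x axis of bar_print, either way round below 0.22 rad and horizontal distance between disc_centre and disc_print below 0.01 m and z of disc_centre in the frame of disc_print between 0.006 and 0.012 m and x of arrow_tip in the frame of arrow_print above 0.03 m); the robot touches nothing.
It fails at once if the tape roll was moved (distance of tape_centre from where it was at the start of the episode above 0.02 m).
It fails at once if the glue pot was moved (distance of pot_centre from where it was at the start of the episode above 0.02 m).
It fails at once if the squeegee was moved (distance of squeegee_centre from where it was at the start of the episode above 0.02 m).
It also fails if it takes over 115 s, if anything falls off the work surface, if the arm or the gripper's body presses on something with over 40 N, if the wrist force passes 120 N, or if a joint passes its speed limit or range.

## Working session

There is one attempt and no reset: what is moved stays moved. The work goes in short steps, Python scripts to look and compute and a tool call to move; the robot and the scene stay as the last step left them, time stands still between calls to the robot, and variables do not carry over. Pictures are saved under pics/ and viewed, at most 14 in all, crops included, and the job is handed in when it is done.

Besides the shell and the picture viewer there is one more tool, called after "Request:" as a command line: name --pt "numbers of a row" for each row, then --argument value for the rest. jog_arm: Moves the arm, as the interface text tells. Its arguments: {"type":"object","properties":{"jaw":{"type":"array","items":{"type":"number"}},"dp":{"type":"array","items":{"type":"array","items":{"type":"number"}}},"yaw":{"type":"array","items":{"type":"number"}},"newtons":{"type":"number"}},"required":["jaw","dp","yaw"]}

```bash
ls; mkdir -p pics; python3 - <<'E'
from workcell import ctrl
import cv2
print(ctrl.read_state())
for n in ("scene","side","wrist"):
    c=ctrl.read_camera(n); cv2.imwrite(f"pics/{n}0.png",c["frame"][:,:,::-1])
    print(n,{k:v for k,v in c.items() if k!="frame"})
E
```

```text
pics
{'clock': 0.0, 'qpos': array([ 1.32299504e+00,  4.23821527e-01,  1.63071194e+00, -2.19359810e-05,
        1.08859923e+00, -1.90318199e-02]), 'qd': array([-0.00034006, -0.00011942,  0.00103874,  0.00055514, -0.00056006,
        0.00118009]), 'tau': array([ 3.86846179e-03, -5.44606769e+01, -2.73682523e+01,  6.47458225e-02,
        2.25094298e-02, -1.07791022e-04]), 'position': array([141.59712593, 608.16269231, 221.90514044]), 'eef_rot': array([-9.28017636e-05,  1.14130370e-01,  9.93465483e-01, -7.64469186e-04]), 'wrist_force': array([ 0.26159119,  0.63686422, -0.10888344]), 'torque': array([-0.04392595,  0.01517031,  0.01708818]), 'finger_force': 0.0, 'width': 87.38353466058672}
scene {'intrinsics': array([[499.22527557,   0.        , 288.45948871],
       [  0.        , 499.22527557, 212.4229801 ],
       [  0.        ,   0.        ,   1.        ]]), 'rvec': array([ 2.36190535,  0.93634199, -0.31328137]), 'tvec': array([-314.33776601, -252.40559207, 1560.17439505])}
side {'intrinsics': array([[416.5515997 ,   0.        , 275.88109805],
       [  0.        , 416.5515997 , 201.36301311],
       [  0.        ,   0.        ,   1.        ]]), 'rvec': array([ 0.28218664, -2.87251302,  1.00979641]), 'tvec': array([474.88374744, 121.10970389, 920.35100057])}
wrist {'intrinsics': array([[294.08357643,   0.        , 277.62693318],
       [  0.        , 294.08357643, 210.83298828],
       [  0.        ,   0.        ,   1.        ]]), 'mount': array([[ 5.10577430e-04, -9.53975420e-01, -2.99884375e-01,
         8.33979391e+01],
       [ 9.99999605e-01,  7.05363636e-04, -5.41283094e-04,
         6.96049657e-02],
       [ 7.27898300e-04, -2.99883980e-01,  9.53975403e-01,
        -1.62201790e+02],
       [ 0.00000000e+00,  0.00000000e+00,  0.00000000e+00,
         1.00000000e+00]])}
```

View pics/scene0.png

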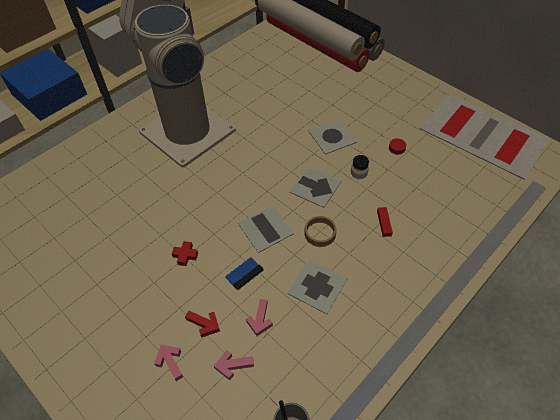

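View pics/side0.png

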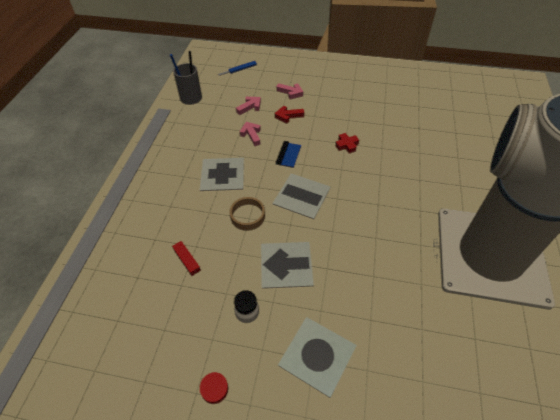

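View pics/wrist0.png

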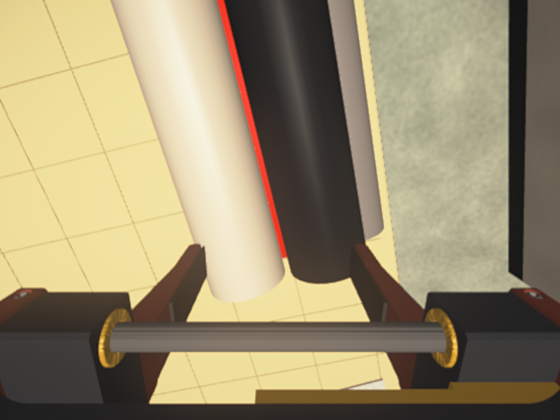

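Scene view: the red shapes are the arrow (203,322), plus (185,253), bar (385,221) and disc (398,146). The prints are the arrow (318,186), plus (318,286), bar (265,228) and disc (332,136). The side view shows the same things: red arrow (290,114), plus (348,143), bar (186,257), disc (214,387).

Possible mix-ups:
- **Arrow:** pink arrows at (169,361), (234,363) and (260,317). The saturated red one at (203,322) fits the description.
- **Bar:** red stripes on a poster at (458,121) and (512,147), and a red roll at (310,45). The loose bar is at (385,221).

The wrist view shows only rolls.

```bash
cat > h.py <<'E'
import numpy as np, cv2
from scipy.spatial.transform import Rotation as R
from workcell import ctrl
SEED={"arrow":((203,322),(290,114)),"cross":((185,253),(348,143)),"bar":((385,221),(186,257)),"disc":((398,146),(214,387)),
"arrow_p":((318,186),(287,264)),"cross_p":((318,286),(222,174)),"bar_p":((265,228),(302,195)),"disc_p":((332,136),(318,354))}
def cam(name):
    """frame (BGR), K, rotation camera->world, camera centre"""
    s=ctrl.read_state(); c=ctrl.read_camera(name)
    if name=="wrist":
        w,x,y,z=s["eef_rot"]; Rt=R.from_quat([x,y,z,w]).as_matrix(); M=c["mount"]
        Rw=Rt@M[:3,:3]; o=s["position"]+Rt@M[:3,3]
    else:
        Rw=cv2.Rodrigues(c["rvec"])[0].T; o=-Rw@c["tvec"]
    return c["frame"][:,:,::-1].copy(),c["intrinsics"],Rw,o
def rays(px,K,Rw):
    px=np.atleast_2d(np.asarray(px,float)); d=np.c_[px,np.ones(len(px))]@np.linalg.inv(K).T@Rw.T
    return d/np.linalg.norm(d,axis=1)[:,None]
def plane(px,c,z):
    d=rays(px,c[1],c[2]); return (c[3]+d*((z-c[3][2])/d[:,2])[:,None])
def proj(P,c):
    q=(np.atleast_2d(P)-c[3])@c[2]@c[1].T; return q[:,:2]/q[:,2:]
def meet(p1,c1,p2,c2):
    a=rays(p1,c1[1],c1[2])[0]; b=rays(p2,c2[1],c2[2])[0]
    t=np.linalg.lstsq(np.c_[a,-b],c2[3]-c1[3],rcond=None)[0]
    A=c1[3]+t[0]*a; B=c2[3]+t[1]*b; return (A+B)/2,np.linalg.norm(A-B)
def redmask(f):
    h=cv2.cvtColor(f,cv2.COLOR_BGR2HSV); H,S,V=cv2.split(h)
    return (((H<8)|(H>170))&(S>165)&(V>50)).astype(np.uint8)*255
def greymask(f):
    h=cv2.cvtColor(f,cv2.COLOR_BGR2HSV); H,S,V=cv2.split(h)
    return ((S<80)&(V<115)).astype(np.uint8)*255
def blob(m,seed):
    """contour nearest to seed"""
    cs=[c for c in cv2.findContours(m,cv2.RETR_EXTERNAL,cv2.CHAIN_APPROX_NONE)[0] if cv2.contourArea(c)>40]
    return max(cs,key=lambda c:cv2.pointPolygonTest(c,tuple(map(float,seed)),True))
def shape(P):
    """centroid, axis angle(deg), skew sign fixed toward arrow tip, from a metric outline"""
    q=(P[:,:2]).astype(np.float32).reshape(-1,1,2); (c,s,a)=cv2.minAreaRect(q); M=cv2.moments(q)
    cen=np.array([M["m10"],M["m01"]])/M["m00"]
    ang=.5*np.degrees(np.arctan2(2*M["mu11"],M["mu20"]-M["mu02"]))
    d=np.array([np.cos(np.radians(ang)),np.sin(np.radians(ang))]); v=(q[:,0]-cen)@d
    return cen,np.array(c),np.array(s),a,ang,(v.min(),v.max()),M["m00"]
E
python3 - <<'E'
from h import *
np.set_printoptions(precision=1,suppress=True)
C=[cam("scene"),cam("side")]
for n,sd in SEED.items():
    z=4 if n.endswith("_p") else 18
    ct=[blob((greymask if z==4 else redmask)(c[0]),s) for c,s in zip(C,sd)]
    ce=[np.mean(np.array(x)[:,0],0) for x in ct]
    mm=[cv2.moments(x) for x in ct]; ce=[(m["m10"]/m["m00"],m["m01"]/m["m00"]) for m in mm]
    print(n,"meet",*meet(ce[0],C[0],ce[1],C[1]))
    for x,c in zip(ct,C):
        s=shape(plane(x[:,0],c,z)); print("   ",s[0],s[1],s[2],np.array(s[3:5]),np.array(s[5]),s[6])
for n,sd in {"pot":((360,165),(246,305)),"tape":((320,231),(248,212)),"sq":((245,273),(289,154))}.items():
    print(n,meet(sd[0],C[0],sd[1],C[1])[0])
f=C[0][0][290:390,140:300]; cv2.imwrite("pics/crop1.png",cv2.resize(f,None,fx=4,fy=4,interpolation=cv2.INTER_CUBIC))
E
```

```text
arrow meet [ 525.4 -384.8   13.1] 4.487421533197728
    [ 524.8 -386.5] [ 520.2 -382.9] [54.8 84. ] [88.2 17.5] [-47.4  38.6] 1945.3030891763046
    [ 526.1 -377.6] [ 521.8 -379.5] [74.2 72.9] [63.3 18.5] [-45.7  38.1] 3054.449662064202
cross meet [ 344.1 -293.8   14.2] 5.9379918484330165
    [ 342.9 -295.4] [ 346.8 -295.6] [55.8 66. ] [ 77.3 -23.5] [-31.4  39.1] 2084.675064477138
    [ 346.8 -287.8] [ 347.6 -287.3] [68.3 54.4] [ 79.8 -86. ] [-37.7  36.1] 2642.5447840082925
bar meet [657.6 138.7  12.4] 1.3795044059985033
    [658.  135.3] [658.8 132.6] [26.9 91.6] [ 48.3 -42.8] [-43.5  48. ] 1806.1667660474777
    [657.1 141. ] [656.7 140.7] [24. 92.] [ 48.1 -42.6] [-46.2  45.9] 1887.931282700738
disc meet [518.3 387.1  15.6] 1.2284736404458247
    [518.7 384.8] [522.7 383.6] [47.1 59. ] [ 69.3 -62.8] [-25.8  35.4] 1745.0148182227276
    [518.5 387.4] [518.6 387.4] [48.9 48.8] [ 11.3 -46.5] [-26.   25.7] 1852.6699141440913
arrow_p meet [441.9 106.7   4.1] 2.4159083300888917
    [440.1 106.6] [441.1 103.7] [108.1 108.4] [14.8 11.9] [-54.3  55.1] 4170.556073047279
    [443.1 106.6] [435.8 105.1] [82.9 82.9] [58.5 13.1] [-53.6  49.9] 4065.8963281409815
cross_p meet [ 653.  -127.6    4.3] 3.4026898793179154
    [ 650.9 -127.8] [ 651.  -127.9] [75.9 75. ] [ 13.  -15.7] [-39.4  39.7] 3825.941038008081
    [ 654.6 -127.6] [ 654.6 -128.2] [73.9 76.1] [58.2 71.1] [-40.4  39.1] 3758.5007320689037
bar_p meet [437.1 -93.9   5. ] 2.2552380164988284
    [434.4 -93.4] [434.5 -93.5] [37.8 97.6] [ 75.4 -14.2] [-48.8  49. ] 3401.4568069240777
    [438.9 -94.4] [438.8 -94.8] [38.7 98.7] [ 76.1 -13.7] [-49.4  49.3] 3364.021658820915
disc_p meet [344.5 289.6   5. ] 2.4467669293818495
    [342.4 290.3] [341.8 290.1] [61.5 62.3] [ 76.7 -12.1] [-31.6  30.7] 2989.8438679841347
    [345.7 289.2] [345.4 288.9] [61.9 61.8] [74.9 79.2] [-31.4  30.8] 2931.153033306822
pot [496.3 231.4  35. ]
tape [554.   -7.5  15.1]
sq [ 495.6 -227.     4.7]
```

View pics/crop1.png

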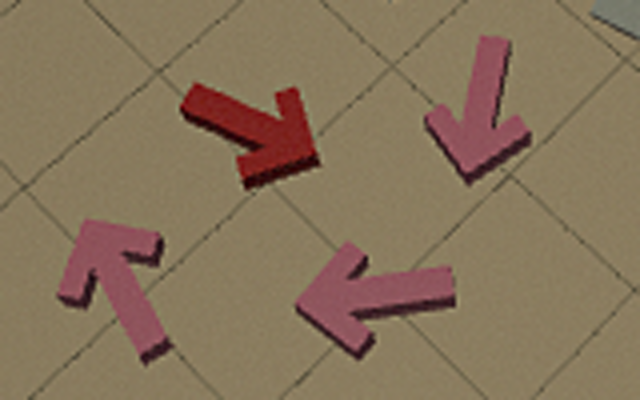

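Red arrow confirmed: in the crop it is the saturated one at about (250,135), pointing right-down (world +x). The other three are pink. I'll start with the disc.

Request:
jog_arm --jaw '[8.7, 8.7, 8.7, 8.7]' --pt "3.4 -2 0" --pt "3.4 -2 0" --pt "3.4 -2 0" --pt "3.4 -2 0" --yaw '[0, 0, 0, 0]' --newtons 12

```text
clock: 0.58
position: [278.7, 527.8, 222.6]
eef_rot: [-0.0, 0.114, 0.994, -0.0]
wrist_force: [0.4, 1.3, 0.3]
width: 87.4
finger_force: 0.0
```

Request:
jog_arm --jaw '[8.7, 8.7, 8.7, 8.7]' --pt "3.4 -2 0" --pt "3.4 -2 0" --pt "3.4 -2 0" --pt "3.4 -2 0" --yaw '[0, 0, 0, 0]'

```text
clock: 0.92
position: [415.2, 447.4, 222.7]
eef_rot: [0.0, 0.114, 0.993, 0.0]
wrist_force: [-0.0, 1.0, 0.1]
width: 87.1
finger_force: 0.0
```

Request:
jog_arm --jaw '[8.7, 8.7, 8.7, 8.7]' --pt "3.4 -2 0" --pt "3.4 -2 0" --pt "3.4 -2 0" --pt "0 0 0" --yaw '[0, 0, 0, 0]'

```text
clock: 1.25
position: [521.1, 385.2, 222.7]
eef_rot: [0.001, 0.116, 0.993, -0.0]
wrist_force: [0.6, 1.5, -0.1]
width: 87.2
finger_force: 0.0
```

```bash
cat >> h.py <<'E'
def look(name,z,grey=False,pic=None,guess=None):
    """wrist look at a shape; prints world outline facts"""
    np.set_printoptions(precision=1,suppress=True)
    c=cam("wrist"); s=ctrl.read_state(); g=guess if guess is not None else [*s["position"][:2],z]
    x=blob((greymask if grey else redmask)(c[0]),proj(g,c)[0]); P=plane(x[:,0],c,z); r=shape(P)
    if pic: cv2.imwrite(f"pics/{pic}.png",c[0])
    m=cv2.moments(x); px=(m["m10"]/m["m00"],m["m01"]/m["m00"])
    h=P[cv2.convexHull(P[:,:2].astype(np.float32),returnPoints=False)[:,0],:2]
    ang=np.degrees(np.arctan2(*c_(P,r[0])[::-1]))/4
    print(name,"cen",r[0],"rect",r[1],r[2],"rectang %.1f axis %.1f"%(r[3],r[4]),"ext",np.array(r[5]),"area %.0f"%r[6],"4fold %.1f"%ang)
    print("  px",np.array(px),"tcp",s["position"],"psi %.1f"%psi(s),"t %.1f"%s["clock"],"q6 %.2f"%s["qpos"][5])
    return c,px,P,r
def c_(P,cen):
    """fourth-harmonic of a radius^2-weighted outline: long arms of a plus"""
    v=P[:,:2]-cen; z=v[:,0]+1j*v[:,1]; w=(z**4).sum(); return w.real,w.imag
def psi(s):
    w,x,y,z=s["eef_rot"]; a=R.from_quat([x,y,z,w]).as_matrix()[:,1]; return np.degrees(np.arctan2(a[1],a[0]))
E
python3 - <<'E'
from h import *
look("disc",18,pic="w1")
E
```

```text
disc cen [518.1 386.8] rect [518.7 386.8] [47.3 49.3] rectang 76.7 axis -14.5 ext [-24.2  25.2] area 1838 4fold -15.2
  px [278.4 183.6] tcp [518.5 386.6 222.4] psi 76.6 t 1.3 q6 -0.71
```

View pics/w1.png

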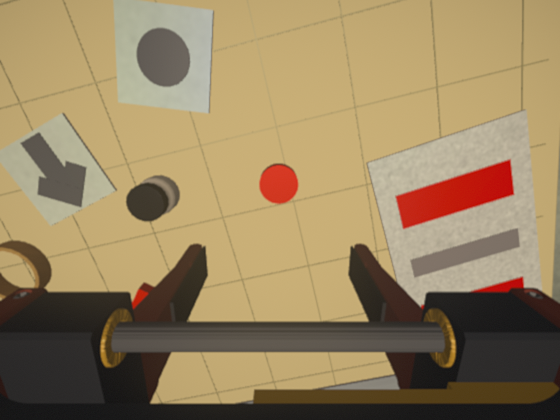

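The disc is at pixel (278,184), right under the TCP (measured 518,387). Its print is at (163,57), the arrow print at (50,175) and the pot at (150,200). I'll descend and grip while measuring the disc print.

```bash
python3 - <<'E'
from h import *
c,p,*_=look("disc",18)
S=cam("side"); x=blob(redmask(S[0]),SEED["disc"][1]); m=cv2.moments(x)
print("height",*meet(p,c,(m["m10"]/m["m00"],m["m01"]/m["m00"]),S))
c,p,*_=look("disc_p",4,True,guess=[344,290,4])
x=blob(greymask(S[0]),SEED["disc_p"][1]); m=cv2.moments(x)
print("height",*meet(p,c,(m["m10"]/m["m00"],m["m01"]/m["m00"]),S))
_,_,P,r=look("arrow_p",4,True,guess=[442,107,4])
E
```

```text
disc cen [518.1 386.8] rect [518.2 386.7] [49.2 48.4] rectang 31.8 axis -9.7 ext [-25.1  24.8] area 1853 4fold -13.0
  px [277.8 186.1] tcp [516.7 387.6 222.3] psi 76.7 t 1.4 q6 -0.71
height [519.2 386.6  12.2] 0.6804847073020295
disc_p cen [343.9 289.7] rect [343.9 289.6] [59.8 59.2] rectang 59.9 axis 26.4 ext [-30.2  30.1] area 2754 4fold -15.5
  px [162.6  63. ] tcp [514.9 388.9 222.4] psi 76.9 t 1.4 q6 -0.71
height [345.4 292.8  13.2] 0.1344170360120163
arrow_p cen [441.5 107. ] rect [433.6 105.1] [81.3 80.8] rectang 58.6 axis 13.7 ext [-51.9  47.9] area 3680 4fold 13.2
  px [ 55.4 177.7] tcp [514.6 389.3 222.5] psi 76.9 t 1.5 q6 -0.71
```

Request:
jog_arm --jaw '[8.7, 8.7, 8.7, 8.7, 8.7]' --pt "0 0 -3.6" --pt "0 0 -3.6" --pt "0 0 -3.6" --pt "0 0 -3.6" --pt "0 0 -3.6" --yaw '[0, 0, 0, 0, 0]'

```text
clock: 1.92
position: [514.3, 390.0, 41.6]
eef_rot: [0.0, 0.113, 0.994, 0.0]
wrist_force: [-1.0, 0.4, 0.8]
width: 86.9
finger_force: 0.0
```

Request:
jog_arm --jaw '[8.7, 4.6, 4.6, 4.6, 4.6]' --pt "0.3 -0.2 -3.7" --pt "0 0 -0.1" --pt "0 0 0" --pt "0 0 0" --pt "0 0 0" --yaw '[0, 0, 0, 0, 0]' --newtons 12

```text
clock: 2.33
position: [517.9, 387.5, 5.1]
eef_rot: [-0.0, 0.113, 0.994, 0.0]
wrist_force: [0.4, -0.5, -0.4]
width: 63.7
finger_force: 0.0
```

Request:
jog_arm --jaw '[4.6, 4.6, 4.6, 4.6]' --pt "0 0 0" --pt "0 0 0" --pt "0 0 0" --pt "0 0 0" --yaw '[0, 0, 0, 0]'

```text
clock: 2.67
position: [518.7, 387.0, 5.3]
eef_rot: [0.0, 0.114, 0.993, 0.0]
wrist_force: [-2.4, -0.4, 3.9]
width: 49.6
finger_force: 12.0
```

Request:
jog_arm --jaw '[4.6, 4.6, 4.6, 4.6, 4.6]' --pt "0 0 4" --pt "-0.45 -0.25 4" --pt "-3.5 -1.9 0" --pt "-3.5 -1.9 0" --pt "-3.5 -1.9 0" --yaw '[0, 0, 0, 0, 0]'

```text
clock: 3.08
position: [408.5, 326.6, 85.5]
eef_rot: [0.001, 0.114, 0.993, 0.001]
wrist_force: [-0.5, 0.2, -1.5]
width: 49.6
finger_force: 12.0
```

Request:
jog_arm --jaw '[4.6, 4.6, 4.6, 4.6, 4.6]' --pt "-3.5 -1.9 0" --pt "-3 -1.9 0" --pt "0 0 -3" --pt "0 0 -2" --pt "0 0 0" --yaw '[0, 0, 0, 0, 0]'

```text
clock: 3.5
position: [342.5, 287.8, 32.8]
eef_rot: [-0.001, 0.114, 0.993, -0.001]
wrist_force: [-1.1, -0.1, -1.1]
width: 49.5
finger_force: 12.0
```

Request:
jog_arm --jaw '[4.6, 4.6, 4.6, 6.8, 6.8]' --pt "0.1 0.2 -1.5" --pt "0 0 -0.8" --pt "0 0 0" --pt "0 0 0" --pt "0 0 0" --yaw '[0, 0, 0, 0, 0]'

```text
clock: 3.92
position: [345.6, 291.4, 12.2]
eef_rot: [0.0, 0.114, 0.993, 0.0]
wrist_force: [-0.7, 0.1, 0.3]
width: 59.5
finger_force: 0.0
```

Request:
jog_arm --jaw '[7, 7, 7, 7, 7]' --pt "0 0 0" --pt "0 0 0" --pt "0 0 4" --pt "0 0 4" --pt "0 0 4" --yaw '[0, 0, 0, 0, 0]'

```text
clock: 4.33
position: [344.4, 290.5, 132.5]
eef_rot: [-0.001, 0.114, 0.993, -0.001]
wrist_force: [0.9, 0.3, -0.2]
width: 69.8
finger_force: 0.0
```

Request:
jog_arm --jaw '[7, 7, 7, 7]' --pt "0 0 4" --pt "0 0 4" --pt "0 0 0" --pt "0 0 0" --yaw '[0, 0, 0, 0]'

```text
clock: 4.67
position: [346.4, 292.1, 214.2]
eef_rot: [0.002, 0.114, 0.993, 0.002]
wrist_force: [-0.3, 0.1, -0.7]
width: 69.7
finger_force: 0.0
```

```bash
python3 - <<'E'
from h import *
c,p,P,r=look("disc",22,pic="w2")
q=proj([344,290,4],c)[0]
# print outline: fill red+grey together
m=cv2.bitwise_or(greymask(c[0]),redmask(c[0])); m=cv2.morphologyEx(m,cv2.MORPH_CLOSE,np.ones((5,5)))
x=blob(m,q); s=shape(plane(x[:,0],c,4)); print("print",s[0],s[1],s[2])
E
```

```text
disc cen [344.4 290.9] rect [344.6 290.7] [48.5 48.6] rectang 31.7 axis -26.5 ext [-24.9  24.5] area 1842 4fold -14.8
  px [275.6 186.9] tcp [345.3 291.3 212.4] psi 76.9 t 4.7 q6 -0.67
print [346.5 289.8] [346.5 289.4] [57.  54.2]
```

View pics/w2.png

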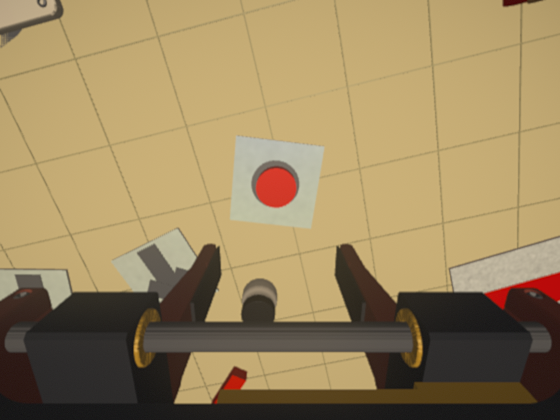

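The disc sits within its print at (276,187) with margin round it. Now the bar.

Request:
jog_arm --jaw '[7, 7, 7, 7, 7]' --pt "3.45 -1.7 0" --pt "3.45 -1.7 0" --pt "3.45 -1.7 0" --pt "3.45 -1.7 0" --pt "3.45 -1.7 0" --yaw '[-3.3, -3.3, -3.3, -3.3, -3.3]'

```text
clock: 5.13
position: [517.8, 204.6, 209.2]
eef_rot: [-0.002, 0.257, 0.966, -0.001]
wrist_force: [0.2, 0.5, -0.7]
width: 69.9
finger_force: 0.0
```

Request:
jog_arm --jaw '[7, 7, 7, 7, 7]' --pt "3.45 -1.7 0" --pt "3.45 -1.7 0" --pt "3.45 -1.7 0" --pt "3.45 -1.7 0" --pt "0 0 0" --yaw '[-3.3, -3.3, -3.3, -3.3, 0]'

```text
clock: 5.55
position: [659.9, 134.7, 208.6]
eef_rot: [0.0, 0.368, 0.93, -0.001]
wrist_force: [-1.9, 0.0, -0.5]
width: 69.7
finger_force: 0.0
```

Request:
jog_arm --jaw '[6, 6]' --pt "0 0 0" --pt "0 0 0" --yaw '[0, 0]'

```text
clock: 5.72
position: [654.0, 138.0, 209.0]
eef_rot: [-0.002, 0.365, 0.931, -0.001]
wrist_force: [-1.3, 0.3, -0.3]
width: 61.4
finger_force: 0.0
```

```bash
python3 - <<'E'
from h import *
look("bar",18,pic="w3",guess=[657.5,139,18])
E
```

```text
bar cen [658.2 138.2] rect [658.  137.9] [22.9 83.7] rectang 47.9 axis -42.3 ext [-41.8  41.9] area 1833 4fold -42.1
  px [281.  190.6] tcp [653.8 138.5 209.7] psi 47.2 t 5.8 q6 -0.63
```

Request:
jog_arm --jaw '[6, 6, 6, 6, 6]' --pt "0.4 0 -4" --pt "0 0 -4" --pt "0 0 -4" --pt "0 0 -4" --pt "0 0 -3.5" --yaw '[0.6, 0, 0, 0, 0]'

```text
clock: 6.18
position: [657.3, 139.1, 14.4]
eef_rot: [-0.001, 0.359, 0.933, -0.001]
wrist_force: [-0.2, -0.2, -0.4]
width: 59.6
finger_force: 0.0
```

Request:
jog_arm --jaw '[6, 2, 2, 2, 2]' --pt "0 0 -0.9" --pt "0 0 0" --pt "0 0 0" --pt "0 0 0" --pt "0 0 0" --yaw '[0, 0, 0, 0, 0]'

```text
clock: 6.6
position: [661.5, 138.8, 10.5]
eef_rot: [0.002, 0.36, 0.933, 0.001]
wrist_force: [0.2, -0.3, -0.1]
width: 36.7
finger_force: 0.0
```

Request:
jog_arm --jaw '[2, 2, 2, 2]' --pt "0 0 0" --pt "0 0 0" --pt "0 0 0" --pt "0 0 0" --yaw '[0, 0, 0, 0]'

```text
clock: 6.93
position: [660.7, 138.3, 9.4]
eef_rot: [0.001, 0.36, 0.933, 0.001]
wrist_force: [-1.5, 0.3, 7.7]
width: 23.7
finger_force: 12.0
```

Request:
jog_arm --jaw '[2, 2, 2, 2, 2]' --pt "0 0 4" --pt "0 0 4" --pt "-2.77 -2.9 2" --pt "-2.77 -2.9 0" --pt "-2.77 -2.9 0" --yaw '[0, 0, 3.5, 3.5, 3.5]'

```text
clock: 7.35
position: [579.1, 52.9, 108.5]
eef_rot: [0.002, 0.271, 0.963, 0.001]
wrist_force: [0.5, -0.9, -1.4]
width: 23.7
finger_force: 12.0
```

Request:
jog_arm --jaw '[2, 2, 2, 2, 2]' --pt "-2.77 -2.9 0" --pt "-2.77 -2.9 0" --pt "-2.77 -2.9 0" --pt "-2.77 -2.9 0" --pt "-2.77 -2.9 0" --yaw '[3.5, 3.5, 3.5, 3.5, 3.5]'

```text
clock: 7.77
position: [438.8, -92.8, 106.8]
eef_rot: [0.001, 0.122, 0.993, -0.0]
wrist_force: [0.1, -1.0, -0.9]
width: 24.0
finger_force: 12.0
```

Request:
jog_arm --jaw '[2, 2, 2, 2]' --pt "0 0 0" --pt "0 0 0" --pt "0 0 0" --pt "0 0 0" --yaw '[0, 0, 0, 0]'

```text
clock: 8.1
position: [441.4, -91.4, 106.6]
eef_rot: [0.001, 0.124, 0.992, -0.0]
wrist_force: [-0.1, -0.1, -0.7]
width: 24.0
finger_force: 12.0
```

```bash
python3 - <<'E'
from h import *
s=ctrl.read_state(); c,p,P,r=look("bar",s["position"][2]+8,pic="w4")
try: look("cross",18,guess=[344,-293,18])
except Exception as e: print(e)
for g,n in (([437,-94,4],"bar_p"),([653,-128,4],"cross_p")): print(n,proj(g,c))
E
```

```text
bar cen [438.2 -90.6] rect [438.  -90.6] [24.8 81.1] rectang 76.1 axis -14.1 ext [-40.7  40.3] area 1889 4fold -14.2
  px [277.7 256.9] tcp [441.3 -91.2 106.5] psi 75.8 t 8.2 q6 -1.55
cross cen [ 346.3 -286.5] rect [ 346.6 -286.2] [63.6 57.9] rectang 78.2 axis -55.4 ext [-33.5  36.6] area 2534 4fold 29.2
  px [ 28.5 164.8] tcp [441.1 -91.1 106.4] psi 75.9 t 8.2 q6 -1.55
bar_p [[273.9 207.2]]
cross_p [[291.7 386.3]]
```

View pics/w4.png

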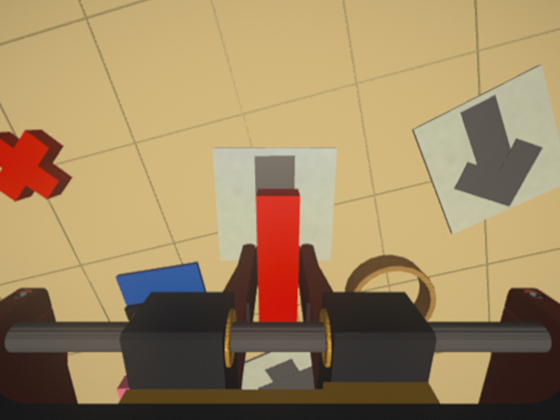

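The bar is held lengthways at (278,257) and the print's near end shows at (275,156) on the blank. I'll check the offset with the blank's corners.

```bash
python3 - <<'E'
from h import *
np.set_printoptions(precision=1,suppress=True)
c=cam("wrist"); c[0][:]=c[0]
P=plane([(255,156),(295,156),(213.5,148.5),(336,148.5),(220,260),(332,260)],c,4)[:,:2]; print(P)
d=(P[3]-P[2])/np.linalg.norm(P[3]-P[2]); n=np.array([d[1],-d[0]]); n*=np.sign(n[0])
print("edge dir",np.degrees(np.arctan2(*d[::-1])),"print centre from end",(P[0]+P[1])/2+48*n,"blank centre",(P[2]+P[3])/2+55*n, np.linalg.norm(P[3]-P[2]),ctrl.read_state()["position"])
E
```

```text
[[ 386.4  -98.2]
 [ 395.1  -63.7]
 [ 371.1 -132.1]
 [ 397.5  -27. ]
 [ 476.8 -159.3]
 [ 503.9  -51.2]]
edge dir 75.90210916105272 print centre from end [437.3 -92.6] blank centre [437.7 -92.9] 108.30434117558777 [440.9 -91.1 106.3]
```

Request:
jog_arm --jaw '[2, 2, 2, 2, 2]' --pt "-0.1 -0.2 -4" --pt "0 0 -3.5" --pt "0 0 -1.2" --pt "0 0 0" --pt "0 0 0" --yaw '[0, 0, 0, 0, 0]'

```text
clock: 8.67
position: [439.0, -93.2, 18.7]
eef_rot: [-0.001, 0.123, 0.992, 0.0]
wrist_force: [-0.3, -0.4, -0.5]
width: 23.9
finger_force: 12.0
```

Request:
jog_arm --jaw '[2, 2]' --pt "0 0 -0.4" --pt "0 0 0" --yaw '[0, 0]'

```text
clock: 8.83
position: [440.0, -93.7, 15.9]
eef_rot: [0.001, 0.123, 0.992, -0.0]
wrist_force: [0.3, -0.1, 0.3]
width: 23.9
finger_force: 12.0
```

Request:
jog_arm --jaw '[2, 2, 4.5, 4.5, 4.5]' --pt "0 0 -0.2" --pt "0 0 0" --pt "0 0 0" --pt "0 0 0" --pt "0 0 0" --yaw '[0, 0, 0, 0, 0]'

```text
clock: 9.25
position: [439.3, -93.9, 13.6]
eef_rot: [0.0, 0.124, 0.992, -0.0]
wrist_force: [-0.6, 0.1, -0.8]
width: 40.5
finger_force: 0.0
```

Request:
jog_arm --jaw '[4.5, 4.5, 4.5, 4.5, 4.5]' --pt "0 0 2" --pt "0 0 4" --pt "0 0 4" --pt "0 0 4" --pt "0 0 4" --yaw '[0, 0, 0, 0, 0]'

```text
clock: 9.67
position: [438.4, -93.6, 195.2]
eef_rot: [-0.0, 0.124, 0.992, 0.0]
wrist_force: [1.5, 0.2, -0.4]
width: 44.7
finger_force: 0.0
```

Request:
jog_arm --jaw '[8.5, 8.5, 8.5]' --pt "-1.8 -3.6 2" --pt "-1.8 -3.6 0" --pt "-1.8 -3.6 0" --yaw '[0, 0, 0]'

```text
clock: 9.92
position: [386.8, -200.2, 213.9]
eef_rot: [0.002, 0.122, 0.992, -0.001]
wrist_force: [0.8, 0.7, -0.2]
width: 61.7
finger_force: 0.0
```

Request:
jog_arm --jaw '[8.5, 8.5, 8.5, 8.5, 8.5]' --pt "-1.8 -3.6 0" --pt "-1.8 -3.6 0" --pt "-0.5 -1.7 0" --pt "0 0 0" --pt "0 0 0" --yaw '[0, 0, 0, 0, 0]'

```text
clock: 10.33
position: [344.9, -288.5, 211.8]
eef_rot: [-0.0, 0.125, 0.992, 0.0]
wrist_force: [0.5, 0.7, -0.6]
width: 84.8
finger_force: 0.0
```

```bash
python3 - <<'E'
from h import *
c,*_=look("cross",18,pic="w5",guess=[345,-291,18])
look("bar",22,guess=[437,-93,22])
look("arrow",18,guess=[524,-383,18])
E
```

```text
cross cen [ 343.9 -294.2] rect [ 343.7 -294. ] [55.5 58.1] rectang 79.2 axis -44.4 ext [-32.1  32.1] area 2151 4fold 34.6
  px [273.1 188.8] tcp [ 345.1 -287.7  211.7] psi 75.7 t 10.4 q6 -2.04
bar cen [434.7 -97.2] rect [434.8 -97.4] [30.8 84.5] rectang 75.8 axis -13.3 ext [-42.3  42.6] area 2435 4fold -9.3
  px [441.  219.1] tcp [ 345.4 -287.2  211.7] psi 75.8 t 10.4 q6 -2.04
arrow cen [ 502.1 -385.5] rect [ 506.9 -382.3] [68.4 37. ] rectang 41.5 axis 41.1 ext [-28.5  39.9] area 1218 4fold -37.3
  px [237.3 309.9] tcp [ 345.6 -287.   211.7] psi 75.9 t 10.5 q6 -2.04
```

View pics/w5.png

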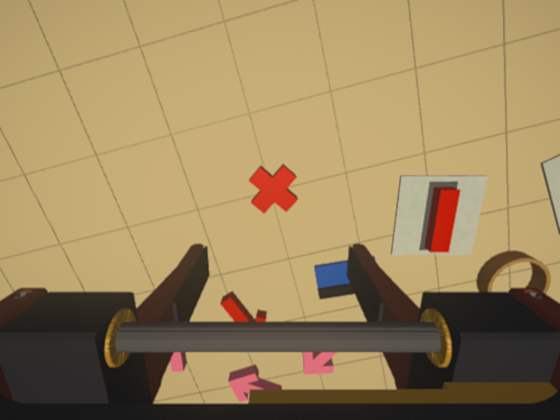

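The cross is at (273,189), turned about 35°. The bar lies on its print at (443,218). I'll turn to the cross's arms and descend.

Request:
jog_arm --jaw '[8.7, 8.7, 8.7, 8.7, 8.7]' --pt "-0.15 -0.65 0" --pt "0 0 0" --pt "0 0 -2" --pt "0 0 -4" --pt "0 0 -4" --yaw '[-6.9, -6.9, -6.9, -6.9, -6.9]'

```text
clock: 10.9
position: [345.8, -294.4, 112.1]
eef_rot: [0.002, 0.414, 0.91, -0.001]
wrist_force: [0.4, 0.2, -1.1]
width: 86.8
finger_force: 0.0
```

Request:
jog_arm --jaw '[8.7, 8.7, 8.7, 8.7]' --pt "0 0 -2" --pt "0 0 0" --pt "0 0 0" --pt "0 0 0" --yaw '[-6.7, 0, 0, 0]'

```text
clock: 11.23
position: [344.9, -294.6, 92.9]
eef_rot: [0.001, 0.463, 0.886, -0.0]
wrist_force: [-0.1, -0.7, 0.1]
width: 86.9
finger_force: 0.0
```

```bash
python3 - <<'E'
from h import *
look("cross",18,pic="w6",guess=[344,-294,18])
E
```

```text
cross cen [ 343.9 -292.9] rect [ 344.3 -293.4] [58.3 58.5] rectang 80.8 axis -71.8 ext [-32.6  33.1] area 2265 4fold 34.4
  px [278.3 217.1] tcp [ 345.1 -295.    93.3] psi 34.8 t 11.3 q6 -1.34
```

Request:
jog_arm --jaw '[8.7, 8.7, 8.7, 5.8, 5.8]' --pt "-0.1 0.15 -3.5" --pt "0 0 -3.5" --pt "0 0 -1.6" --pt "0 0 -0.1" --pt "0 0 0" --yaw '[0, 0, 0, 0, 0]'

```text
clock: 11.7
position: [343.4, -293.4, 5.5]
eef_rot: [0.0, 0.464, 0.886, -0.0]
wrist_force: [-0.6, -0.3, 2.1]
width: 77.0
finger_force: 0.0
```

Request:
jog_arm --jaw '[5.8, 5.8, 5.8, 5.8]' --pt "0 0 0" --pt "0 0 0" --pt "0 0 0" --pt "0 0 0" --yaw '[0, 0, 0, 0]'

```text
clock: 12.03
position: [344.0, -294.1, 6.5]
eef_rot: [0.002, 0.465, 0.885, -0.0]
wrist_force: [1.0, 1.3, 8.6]
width: 61.9
finger_force: 12.0
```

Request:
jog_arm --jaw '[5.8, 5.8, 5.8, 5.8, 5.8]' --pt "0 0 4" --pt "0 0 4" --pt "3.4 1.85 2" --pt "3.4 1.85 0" --pt "3.4 1.85 0" --yaw '[0, 0, 0, 0, 0]'

```text
clock: 12.45
position: [445.6, -238.9, 107.0]
eef_rot: [0.003, 0.466, 0.885, -0.0]
wrist_force: [-0.8, -1.5, -0.8]
width: 61.7
finger_force: 12.0
```

```bash
python3 - <<'E'
from h import *
np.set_printoptions(precision=1,suppress=True)
for n,k in (("scene",0),("side",1)):
    c=list(cam(n)); c[0]=cv2.imread(f"pics/{n}0.png")
    P=plane(blob(greymask(c[0]),SEED["cross_p"][k])[:,0],c,4); cen=shape(P)[0]
    print(n,cen,np.degrees(np.arctan2(*c_(P,cen)[::-1]))/4)
E
```

```text
scene [ 650.9 -127.9] 13.942222664005982
side [ 654.7 -127.8] 10.928724760205
```

Request:
jog_arm --jaw '[5.8, 5.8, 5.8, 5.8, 5.8]' --pt "3.45 1.85 0" --pt "3.45 1.85 0" --pt "3.45 1.85 0" --pt "3.45 1.85 0" --pt "3.45 1.85 0" --yaw '[-3.7, -3.7, -3.7, -3.7, -3.7]'

```text
clock: 12.97
position: [616.9, -145.2, 104.7]
eef_rot: [0.0, 0.602, 0.798, -0.0]
wrist_force: [-0.1, -0.6, -0.5]
width: 62.2
finger_force: 12.0
```

Request:
jog_arm --jaw '[5.8, 5.8, 5.8, 5.8, 5.8]' --pt "3.45 1.85 0" --pt "0 0 0" --pt "0 0 0" --pt "0 0 0" --pt "0 0 0" --yaw '[-3.7, 0, 0, 0, 0]'

```text
clock: 13.38
position: [648.7, -128.2, 103.9]
eef_rot: [-0.001, 0.627, 0.779, -0.0]
wrist_force: [0.4, -0.0, -0.9]
width: 62.0
finger_force: 12.0
```

```bash
python3 - <<'E'
from h import *
s=ctrl.read_state(); c,p,P,r=look("cross",s["position"][2]+12,pic="w7")
print(proj([653,-128,4],c))
E
```

```text
cross cen [ 647.9 -127.1] rect [ 647.9 -127.2] [60.4 59.9] rectang 57.3 axis 16.0 ext [-31.9  31.5] area 2390 4fold 12.3
  px [277.8 266.4] tcp [ 648.8 -128.3  104. ] psi 12.3 t 13.4 q6 -0.43
[[282.9 212.2]]
```

View pics/w7.png

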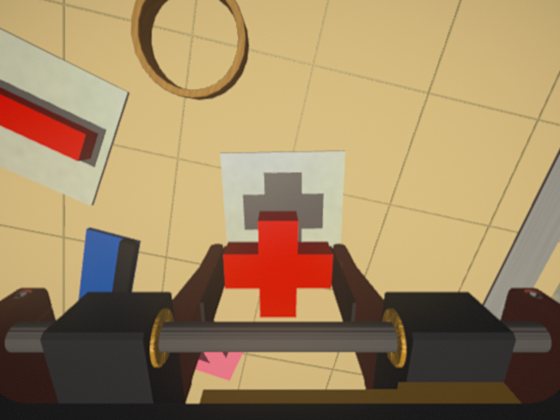

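The cross is held at (278,266), and the print's centre at (283,212) agrees with (653,-128). I'll shift 5 mm and lower it.

Request:
jog_arm --jaw '[5.8, 5.8, 5.8, 5.8, 5.8]' --pt "0.5 -0.1 -3.5" --pt "0 0 -3.5" --pt "0 0 -1.8" --pt "0 0 0" --pt "0 0 0" --yaw '[0, 0, 0, 0, 0]'

```text
clock: 13.85
position: [654.0, -129.1, 15.5]
eef_rot: [-0.001, 0.627, 0.779, -0.001]
wrist_force: [-0.4, 0.7, -0.4]
width: 61.9
finger_force: 12.0
```

Request:
jog_arm --jaw '[5.8, 5.8]' --pt "0 0 -0.3" --pt "0 0 0" --yaw '[0, 0]'

```text
clock: 14.02
position: [656.1, -129.0, 14.4]
eef_rot: [0.001, 0.627, 0.779, 0.0]
wrist_force: [0.7, 0.2, 0.1]
width: 62.2
finger_force: 12.0
```

Request:
jog_arm --jaw '[5.8, 5.8, 5.8, 8, 8]' --pt "-0.1 0 -0.25" --pt "0 0 0" --pt "0 0 0" --pt "0 0 0" --pt "0 0 0" --yaw '[0, 0, 0, 0, 0]'

```text
clock: 14.43
position: [654.7, -128.4, 10.8]
eef_rot: [0.0, 0.627, 0.779, 0.0]
wrist_force: [-0.4, -0.5, -0.3]
width: 71.7
finger_force: 0.0
```

Request:
jog_arm --jaw '[8, 8, 8, 8, 8]' --pt "0 0 0" --pt "0 0 0" --pt "0 0 4" --pt "0 0 4" --pt "0 0 4" --yaw '[0, 0, 0, 0, 0]'

```text
clock: 14.85
position: [653.6, -128.2, 130.8]
eef_rot: [-0.001, 0.627, 0.779, -0.001]
wrist_force: [1.0, -0.8, -0.2]
width: 80.2
finger_force: 0.0
```

Request:
jog_arm --jaw '[8, 8, 8, 8]' --pt "0 0 4" --pt "0 0 4" --pt "0 0 0" --pt "0 0 0" --yaw '[0, 0, 0, 0]'

```text
clock: 15.18
position: [656.1, -128.8, 213.7]
eef_rot: [0.003, 0.627, 0.779, 0.001]
wrist_force: [0.0, 0.2, -1.1]
width: 80.1
finger_force: 0.0
```

```bash
python3 - <<'E'
from h import *
look("cross",22,pic="w8",guess=[653,-128,22])
E
```

```text
cross cen [ 654.  -128.4] rect [ 654.5 -128.9] [56.8 56.8] rectang 58.8 axis -44.3 ext [-30.5  30.1] area 2068 4fold 12.8
  px [275.6 187.3] tcp [ 654.6 -128.5  211.2] psi 12.4 t 15.2 q6 -0.43
```

Request:
jog_arm --jaw '[6, 6, 6, 6, 6]' --pt "-1.25 -2.15 0" --pt "-1.25 -2.15 0" --pt "-1.25 -2.15 0" --pt "-1.25 -2.15 0" --pt "-1.25 -2.15 0" --yaw '[-7.1, -7.1, -7.1, -7.1, -7.1]'

```text
clock: 15.65
position: [589.9, -236.2, 207.7]
eef_rot: [-0.002, 0.836, 0.549, -0.001]
wrist_force: [0.6, -0.0, -1.1]
width: 59.8
finger_force: 0.0
```

Request:
jog_arm --jaw '[4.5, 4.5, 4.5, 4.5, 4.5]' --pt "-1.25 -2.15 0" --pt "-1.25 -2.15 0" --pt "-1.25 -2.15 0" --pt "-1.25 -2.15 0" --pt "-1.25 -2.15 0" --yaw '[-7.1, -7.1, -7.1, -7.1, -7.1]'

```text
clock: 16.07
position: [527.5, -343.6, 207.8]
eef_rot: [-0.002, 0.964, 0.268, -0.001]
wrist_force: [-0.4, -0.6, 0.4]
width: 44.9
finger_force: 0.0
```

Request:
jog_arm --jaw '[4.5, 4.5, 4.5, 4.5, 4.5]' --pt "-1.25 -2.15 0" --pt "-1.25 -2.15 0" --pt "0 0 0" --pt "0 0 0" --pt "0 0 0" --yaw '[-7.1, -7.1, 0, 0, 0]'

```text
clock: 16.48
position: [503.9, -385.5, 208.8]
eef_rot: [-0.001, 0.989, 0.15, -0.001]
wrist_force: [0.1, 0.1, -0.1]
width: 45.2
finger_force: 0.0
```

```bash
python3 - <<'E'
from h import *
c,p,P,r=look("arrow",18,pic="w9",guess=[524,-383,18])
hull=cv2.convexHull(P[:,:2].astype(np.float32)); print(cv2.approxPolyDP(hull,5,True)[:,0])
E
```

```text
arrow cen [ 528.4 -384.5] rect [ 520.7 -387.3] [66.3 66.5] rectang 63.8 axis 18.6 ext [-47.8  37.6] area 1943 4fold 18.5
  px [283.4 167.9] tcp [ 504.3 -385.3  209.1] psi -72.7 t 16.5 q6 0.60
[[ 563.7 -371.6]
 [ 525.2 -353.6]
 [ 481.  -392.5]
 [ 485.5 -406.9]
 [ 545.3 -410. ]]
```

View pics/w9.png

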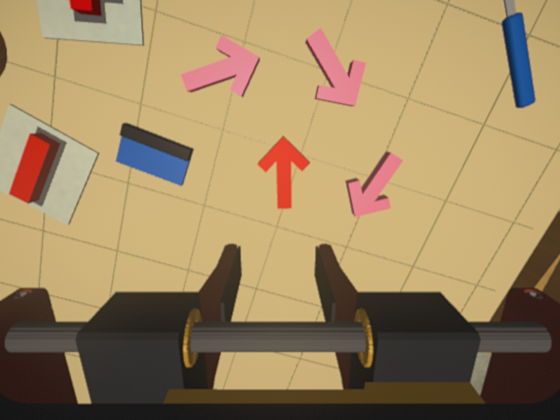

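The red arrow is at (283,168), and the pink ones are clear of the fingers. I'll grip the shaft about 18 mm behind its centre.

Request:
jog_arm --jaw '[4.5, 4.5, 4.5, 4.5, 4.5]' --pt "0.2 -0.6 -4" --pt "0 0 -4" --pt "0 0 -4" --pt "0 0 -4" --pt "0 0 -3" --yaw '[1.4, 0, 0, 0, 0]'

```text
clock: 16.95
position: [505.9, -390.1, 17.0]
eef_rot: [-0.001, 0.987, 0.163, -0.001]
wrist_force: [-0.1, 0.4, -0.1]
width: 45.2
finger_force: 0.0
```

Request:
jog_arm --jaw '[4.5, 4.5, 1.4, 1.4, 1.4]' --pt "0 0 -1.3" --pt "0 0 0" --pt "0 0 0" --pt "0 0 0" --pt "0 0 0" --yaw '[0, 0, 0, 0, 0]'

```text
clock: 17.37
position: [508.0, -393.4, 9.9]
eef_rot: [0.001, 0.987, 0.162, 0.001]
wrist_force: [-0.7, 0.5, 0.3]
width: 28.6
finger_force: 0.0
```

Request:
jog_arm --jaw '[1.4, 1.4, 1.4, 1.4]' --pt "0 0 0" --pt "0 0 0" --pt "0 0 0" --pt "0 0 0" --yaw '[0, 0, 0, 0]'

```text
clock: 17.7
position: [507.3, -393.1, 9.3]
eef_rot: [0.001, 0.987, 0.162, 0.001]
wrist_force: [-0.1, 1.6, 7.8]
width: 17.6
finger_force: 12.0
```

Request:
jog_arm --jaw '[1.4, 1.4, 1.4, 1.4, 1.4]' --pt "0 0 4" --pt "0 0 4" --pt "0 0 4" --pt "-0.78 3.9 0" --pt "-0.78 3.9 0" --yaw '[0, 0, 0, -1, -1]'

```text
clock: 18.12
position: [492.8, -316.5, 131.3]
eef_rot: [0.003, 0.99, 0.142, 0.003]
wrist_force: [0.1, 0.6, -1.7]
width: 17.8
finger_force: 12.0
```

Request:
jog_arm --jaw '[1.4, 1.4, 1.4, 1.4, 1.4]' --pt "-0.78 3.9 0" --pt "-0.78 3.9 0" --pt "-0.78 3.9 0" --pt "-0.78 3.9 0" --pt "-0.78 3.9 0" --yaw '[-1, -1, -1, -1, 0]'

```text
clock: 18.53
position: [451.2, -118.0, 128.1]
eef_rot: [0.0, 0.994, 0.109, 0.001]
wrist_force: [0.7, 0.8, 0.3]
width: 18.0
finger_force: 12.0
```

Request:
jog_arm --jaw '[1.4, 1.4, 1.4, 1.4, 1.4]' --pt "-0.78 3.9 0" --pt "-0.78 3.9 0" --pt "-0.78 3.9 0" --pt "-0.78 3.9 0" --pt "0 0 0" --yaw '[0, 0, 0, 0, 0]'

```text
clock: 18.95
position: [418.9, 41.5, 127.9]
eef_rot: [-0.001, 0.994, 0.112, -0.0]
wrist_force: [-0.4, -0.4, -0.2]
width: 17.7
finger_force: 12.0
```

Request:
jog_arm --jaw '[1.4, 1.4, 1.4]' --pt "0 0 0" --pt "0 0 0" --pt "0 0 0" --yaw '[0, 0, 0]'

```text
clock: 19.2
position: [421.1, 35.6, 127.7]
eef_rot: [0.0, 0.994, 0.109, 0.0]
wrist_force: [1.6, -0.9, -1.5]
width: 17.8
finger_force: 12.0
```

```bash
python3 - <<'E'
from h import *
c,p,P,r=look("arrow_p",4,True,pic="w10",guess=[442,107,4])
def ends(P,a):
    d=np.array([np.cos(a),np.sin(a)]); n=np.array([-d[1],d[0]]); q=P[:,:2]
    t=q@d; u=q@n; L=t.max()-t.min(); tail=q[t<t.min()+.15*L]; tip=q[t>t.max()-2]; 
    um=(tail@n).min()/2+(tail@n).max()/2; U=(tip@n).mean()
    print(" tail lat %.1f tip lat %.1f head lat mid %.1f len %.1f width %.1f"%(um,U,(u.min()+u.max())/2,L,np.ptp(u)),"centre",d*(t.min()+t.max())/2+n*(u.min()+u.max())/2)
ends(P,np.radians(12.8)); 
s=ctrl.read_state(); c,p,P,r=look("arrow",s["position"][2]+9,guess=[*(s["position"]+[17,4,9])])
ends(P,np.radians(12.8))
E
```

```text
arrow_p cen [217.2 141.2] rect [213.2 175.7] [135.5 286.4] rectang 12.5 axis -83.3 ext [-176.9  113.5] area 20712 4fold 7.2
  px [152.2 343.9] tcp [421.   35.3 127.6] psi -77.5 t 19.2 q6 1.41
 tail lat 47.8 tip lat 45.9 head lat mid 124.3 len 135.9 width 286.1 centre [212.6 175.7]
arrow cen [442.6  40.4] rect [434.7  38.7] [68.1 68.4] rectang 57.7 axis 12.7 ext [-48.1  39.9] area 2173 4fold 12.6
  px [277.5 225.3] tcp [421.   35.3 127.5] psi -77.5 t 19.3 q6 1.41
 tail lat -58.7 tip lat -58.6 head lat mid -58.7 len 88.0 width 62.2 centre [438.6  39.5]
```

View pics/w10.png

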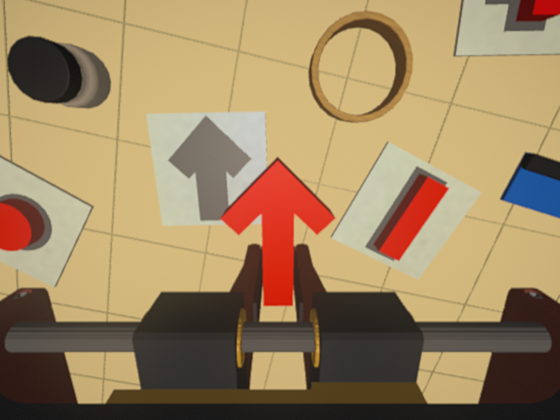

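The held arrow points as the print does. The print's tip is at (206,116), its tail about (214,220) and its head corners (168,160) and (251,158). My mask caught the gripper instead, so I'll measure from these pixels.

```bash
python3 - <<'E'
from h import *
np.set_printoptions(precision=1,suppress=True)
c=cam("wrist"); P=plane([(206,116),(214.5,220),(168,160),(251,158),(148,114),(265.5,111.5),(161.5,226)],c,4)[:,:2]
tip,tail,hl,hr,b0,b1,b2=P; d=(tip-tail); L=np.linalg.norm(d); a=np.degrees(np.arctan2(d[1],d[0])); d/=L
e=hr-hl; f=b1-b0
print("L %.1f axis %.1f head-perp %.1f w %.1f blank %.1f"%(L,a,np.degrees(np.arctan2(e[1],e[0]))+90,np.linalg.norm(e),np.degrees(np.arctan2(f[1],f[0]))+90))
print("centre tail+50",tail+50*d,"blank",(b1+b2)/2)
m=greymask(c[0]); m[:,:150]=0; m[232:]=0
print(shape(plane(blob(m,(205,170))[:,0],c,4)))
s=ctrl.read_state()["position"]; print(s)
E
```

```text
L 101.8 axis 13.2 head-perp 13.8 w 80.2 blank 13.6
centre tail+50 [438.6 106.4] blank [438.2 106.4]
(array([455. , -85.1]), array([454.7, -85. ]), array([31.6, 81.6]), 53.2044563293457, np.float64(-20.45726648683364), (np.float64(-43.12496670019252), np.float64(34.664690682122895)), 367.4626092915423)
[420.9  35.3 127.5]
```

Request:
jog_arm --jaw '[1.4, 1.4, 1.4, 1.4, 1.4]' --pt "0 3.3 0" --pt "0 3.4 0" --pt "0 0 -3.5" --pt "0 0 -3.5" --pt "0 0 -3" --yaw '[0.8, 0, 0, 0, 0]'

```text
clock: 19.77
position: [421.2, 103.4, 26.3]
eef_rot: [-0.0, 0.993, 0.116, 0.001]
wrist_force: [0.4, 0.8, -1.0]
width: 17.9
finger_force: 12.0
```

Request:
jog_arm --jaw '[1.4, 1.4, 1.4, 1.4]' --pt "0 0 -0.9" --pt "0 0 0" --pt "0 0 0" --pt "0 0 0" --yaw '[0, 0, 0, 0]'

```text
clock: 20.1
position: [421.7, 103.3, 19.6]
eef_rot: [-0.0, 0.993, 0.116, 0.001]
wrist_force: [0.1, 0.3, -0.5]
width: 18.2
finger_force: 12.0
```

Request:
jog_arm --jaw '[1.4, 1.4, 1.4, 1.4]' --pt "0 -0.1 -0.4" --pt "0 0 -0.1" --pt "0 0 0" --pt "0 0 0" --yaw '[0, 0, 0, 0]'

```text
clock: 20.43
position: [420.9, 102.6, 14.0]
eef_rot: [-0.0, 0.993, 0.117, 0.0]
wrist_force: [-0.4, -0.7, -0.8]
width: 17.8
finger_force: 12.0
```

Request:
jog_arm --jaw '[4, 4, 4, 4, 4]' --pt "0 0 0" --pt "0 0 0" --pt "0 0 0" --pt "0 0 0" --pt "0 0 2" --yaw '[0, 0, 0, 0, 0]'

```text
clock: 20.85
position: [418.8, 102.2, 31.6]
eef_rot: [0.0, 0.993, 0.117, -0.002]
wrist_force: [-0.6, -0.4, -0.3]
width: 40.0
finger_force: 0.0
```

Request:
jog_arm --jaw '[4, 4, 4, 4, 4]' --pt "0 0 4" --pt "0 0 4" --pt "0 0 4" --pt "0 0 4" --pt "0 0 2" --yaw '[0, 0, 0, 0, 0]'

```text
clock: 21.27
position: [422.1, 102.9, 217.8]
eef_rot: [-0.0, 0.993, 0.117, 0.003]
wrist_force: [-0.0, 0.6, -0.6]
width: 40.3
finger_force: 0.0
```

Request:
jog_arm --jaw '[4, 4, 4, 4]' --pt "0 0 3" --pt "0 0 3" --pt "0 0 0" --pt "0 0 0" --yaw '[0, 0, 0, 0]'

```text
clock: 21.6
position: [421.4, 102.8, 274.9]
eef_rot: [-0.0, 0.993, 0.117, 0.002]
wrist_force: [0.0, 0.5, -0.1]
width: 39.7
finger_force: 0.0
```

```bash
python3 - <<'E'
from h import *
c,p,P,r=look("arrow",22,guess=[444,107,22])
for n,g in (("bar",[437,-93,22]),("cross",[653,-128,22]),("disc",[344,290,22])):
    try: look(n,22,guess=g)
    except Exception as e: print(n,e)
C=cam("side"); D=cam("scene")
for n,g,pr in (("arrow",[442,107,22],[442,107,4]),("bar",[437,-93,22],[437,-93,4]),("cross",[653,-128,22],0),("disc",[344,290,22],0)):
    for k in (C,D):
        try:
            s=shape(plane(blob(redmask(k[0]),proj(g,k)[0])[:,0],k,22)); print(n,s[0],s[4])
        except Exception as e: print(n,e)
a=c[0]; b=cv2.resize(D[0][90:330,200:420],None,fx=2,fy=2,interpolation=cv2.INTER_CUBIC)
o=np.zeros((480,800,3),np.uint8); o[:,:440]=b; w=cv2.resize(a[80:290,100:460],(360,210)); o[:210,440:]=w
w=cv2.resize(C[0][140:400,180:400],(228,270)); o[210:,440:668]=w
cv2.imwrite("pics/final.png",o)
E
```

```text
arrow cen [442.6 107.9] rect [434.9 106.4] [65.4 65.9] rectang 59.3 axis 13.5 ext [-47.8  37.1] area 1933 4fold 13.4
  px [277.6 163.2] tcp [420.4 102.5 273.4] psi -76.6 t 21.6 q6 1.55
bar cen [440.  -92.3] rect [438.9 -90.8] [29.1 83.5] rectang 76.8 axis -12.4 ext [-43.3  40.2] area 2004 4fold -11.5
  px [411.7 195.9] tcp [419.9 102.4 272.6] psi -76.6 t 21.7 q6 1.55
cross cen [ 652.  -125.3] rect [ 651.9 -125.6] [59.2 64.9] rectang 56.6 axis -59.7 ext [-36.3  36.8] area 2670 4fold 11.8
  px [498.7  41.2] tcp [419.6 102.4 272.1] psi -76.6 t 21.8 q6 1.55
disc cen [346.4 289.6] rect [346.4 289.4] [47.7 49.3] rectang 54.9 axis -56.2 ext [-24.8  24.1] area 1831 4fold 8.1
  px [140.1 197.3] tcp [419.6 102.4 272. ] psi -76.6 t 21.8 q6 1.55
arrow [441.4 111.8] 14.022461157977048
arrow [443.6 103. ] 7.5950579447357685
bar [416.3 -80.8] 9.090341793651662
bar [438.9 -95.6] -14.611526200809655
cross [ 652.6 -122.5] -70.90667914470686
cross [ 653.8 -131.5] -14.648271949871457
disc [346.7 292.4] 89.17752806073494
disc [348.1 286.5] -45.293777148431495
```

View pics/final.png

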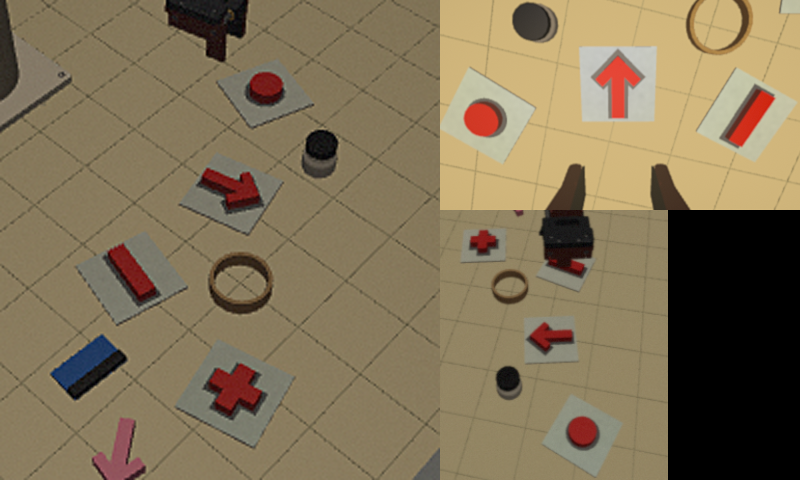

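All four shapes lie flat inside their prints, with margin showing. In the picture's scene panel they are the disc (265,87), arrow (232,187), bar (131,273) and cross (235,390). The arrow points as printed, the bystanders are where they were, and the arm is clear. Handing in.

```bash
python3 -c "
from workcell import ctrl
print(ctrl.job_done())"
```

```text
the job is handed in; nothing more can be done
None
```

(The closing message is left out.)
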